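Unlatch the cutter cabinet's gate and draw out its drawer

ROBOT

A 6-joint arm with a two-finger parallel gripper is mounted at the origin on a cart in front of the work surface, level with it; the furniture and walls round the work are solid. World frame = base frame: x ahead of the robot, y to its left, z up, the work surface at z = 0. Lengths are in m, angles in rad, forces in N, time in s.
With the tool pointing down it reaches from about 0.35 to 0.975 m from the base axis. Payload 4.9 kg.
Tool frame: the origin (TCP) lies midway between the tips of the shut fingers; the grasp point (between the pads) lies 19 mm behind it; z points along the fingers, y is the direction in which the jaws open and shut (so a half turn about z gives the same grasp; the last joint's range is limited). The gripper opens to 85 mm and grips with 20 to 120 N. Pads are 22 mm wide; open, the fingers measure 114 mm over their backs; the gripper's body (76 mm by 85 mm) begins 54 mm behind the grasp point. The pads swing forward as they close: fully open they stand 13 mm farther back than shut.
Start: joints at [1.127, 0.053, 1.613, -0, 1.476, -0.119], TCP at [0.199, 0.592, 0.231] pointing down, gripper open.
Joint ranges: [-3.01, 3.01], [-1.01, 2.22], [0.06, 2.58], [-1.02, 4.17], [0.09, 2.62], [-3.14, 3.14]. Speed limits (rad/s): [2.57, 2.57, 3.14, 3.14, 3.14, 3.14].

INTERFACE

Orientations are given as a rotation vector (axis times angle).
In Python, from station import ctrl gives the robot as it stands.
- The arm moves only by the tool play_rows, never from a script. Its argument "motion" is a list that holds one entry, the list of rows, each a list of 7 numbers: the closure, from -1 (fully open) to 1 (shut), then the shift along the tool's x, y, z in cm, then the turn, a rotation vector about the tool's x, y, z in degrees. A call has 1 to 20 rows; each row is the pose to reach, as a shift and turn from the pose measured when the call began, along the tool's axes at that moment; what a row does not reach only later rows make up. A row lasts 1/8 s, in which the tool goes at most 62.5 mm and 10.7 degrees, less where a joint would pass 70% of its speed; a pose out of reach is approached as far as the arm can. A call with a gripper value outside its range is refused whole. The fingers move at their own pace and stop on an object; "newtons" is the grip in N (left out, the last holds). Time passes only in rows, so rows that repeat a pose let the fingers close. It gives the time, the measured TCP pose, the force and the opening at its end, in the units of the state.
- ctrl.get_obs(): the state, without advancing time (a new reading comes with each control period).
- ctrl.get_image(name): name is "side" or "top" or "wrist"; returns a dict with "color" (384x512x3 uint8, red, green, blue), "mtx" (3x3 intrinsics, pixels), "T" (4x4, takes a point from camera to world coordinates). Camera axes: x right, y up, looking along -z (the intrinsics and any distortion apply to the point x, -y, -z); pixel columns grow to the right and rows downward; lengths in m; the calibration is good to about 2 mm. A picture is of the moment at which its call begins. There is no depth.
- ctrl.finish_job(): hands the job in, once; it reports no verdict.
The state is a dict: "t": time; "q": joint angles; "dq": joint speeds; "effort": joint torques, N m; "tool_pos": TCP position; "tool_rot": TCP orientation; "contact_force": force on the tool from outside, world axes, zero at the start; "wrist_torque": the same for the moment, N m; "opening": finger opening in m.
Only numpy, scipy, OpenCV 4.12 (cv2) and the standard library are available. Lean on these libraries where they do the work, as an engineer would, in place of code of your own. Each camera call takes 0.05 s, during which the arm holds its last target.

TASK

Open up the little router-cutter cabinet so that the cutters can be reached: press its gate gently in against the rubber buffer until it comes up on its stop, so that the latch bar slides out from under the hooked catch, lift the bar by its black ball knob until it clears the catch, and swing the gate right back, past square to the cabinet's front. Then pull the drawer out by its wooden knob, at least 10 cm, and leave the gate and the drawer open. Feel your way and force neither the latch nor the gate, and leave everything else on the bench where it lies.

Things in the scene. Friction and masses are not known exactly. Their poses are not given: they have to be found in the camera images.
- cabinet: Low wooden router-cutter cabinet, 220 deep x 260 wide x 122 mm high, fixed to the bench. Origin: centre of its underside; -x of its frame points out of its front (to the robot at yaw 0), +y to the left as the robot sees it. The carcass's front plane is at x = -0.110.
- gate_hinge (a point): Point on the gate's upright hinge axis, left of the cabinet's front, at (-0.120, 0.118, 0.060) in the cabinet's frame. The gate is a pale wooden frame 12 mm thick, 208 mm wide, 20 to 120 mm above the bench, that opens toward the robot and stays where it is left.
- gate (a joint): Gate angle, rad: 0 against its stop, latched 0.026 to 0.042, grows as the right edge swings out, 1.571 square to the front, 2.0 the limit. A spring-backed rubber buffer holds it out. Pressing it in at the knob takes 3 to 7 N to start, 11 to 15 N just before the hard stop; that travel is 4 to 7 mm at the knob and differs from start to start.
- latch_bar (a joint): Lift angle of the gravity latch bar, rad: -0.008 to 0.008 resting in the catch, grows as the nose rises, touches the staple near 0.107; let go, it drops, to -0.06 when away from the catch. Steel bar 5 mm thick, 10 mm high, about 0.12 kg, on the gate's face, running right from its pivot; lifting it at the knob takes 1 to 2 N.
- latch_pivot (a point): Pivot of the latch bar, on the gate 62 mm from the gate's hinge axis, 94 mm above the bench; the pivot's axis is square to the gate's face. The bar's 8 mm high nose lies in the catch 173 mm from it.
- latch_knob (a point): Centre of the black ball knob, 22 mm, on an 8 mm stem standing on the latch bar: with the bar level 101 mm right of the pivot and 53 mm above it, 163 mm from the gate's hinge axis along the gate and 12 mm before it, 147 mm above the bench. Gate top 27, cabinet top 25, bar 48 mm below it. Lifted, it moves on an arc about the pivot: up and half as much to the left.
- catch: Dark hooked steel catch at the right of the front, in slotted holes, 18 mm wide. Frame as the cabinet's, origin on the notch floor at the post's face. Its lip is 16.5 mm before the origin; the beak, top 15 mm above the floor, reaches 5.3 mm back over the bar's nose, so the nose can rise only when pressed in by more than that (0.235 m from the hinge axis). More than 25 N from the bar spoils it.
- staple: Dark steel guide staple on the gate round the latch bar, 138 mm from the pivot; its upper arm stops the lift at about 0.107 rad, always enough to clear the catch. Straining the bar against it with more than 25 N bends it. Origin: on the gate's mid plane, 94 mm above the bench; axes as the gate's.
- stop: Small steel stop button on the front edge of the cabinet's roof, 203 mm from the gate's hinge axis, against which the gate comes to rest at joint 0. It takes at most 25 N from the gate. Origin at its foot.
- drawer (a joint): How far the drawer is out, m: 0 shut, 0.14 its limit. It slides out along -x of the cabinet; pulling takes about 3 N. The gate bars it until it has been swung past square.
- drawer_knob (a point): Middle of the drawer's dark turned knob, 24 mm across, 29 mm long, axis along the cabinet's x, 47 mm in front of the carcass and 60 mm above the bench at mid width; it sticks out through the window of the gate. With the gate past square there is free room on both sides and above.
- sanding_block: Cork sanding block 60x97x26 mm lying on the cabinet's roof; bystander. Origin: centre of its underside.
- flat_pencil: Red carpenter's pencil 174 mm long, 7 mm high, on the bench in front of the cabinet; bystander.
- try_square: Try square with yellow blade, 375 mm long, 16 mm high, to the right of the cabinet; bystander.
- glue_bottle: Upright glue bottle 163 mm high with orange tip, right of the cabinet; bystander.
- wheel_disc: Small wooden wheel, 42 mm across, 9 mm thick, flat on the bench in front of the cabinet (the gate passes over it); bystander.

How it is judged:
On the way, in this order (a step that is already met when the one before it is completed fails the run):
1. the latch bar is lifted out of the catch while the gate is still pressed in (value of joint latch_bar above 0.06 rad and value of joint gate below 0.08 rad), for 0.1 s.
2. the gate is swung back past square (joint over 1.55 rad) (value of joint gate above 1.55 rad), for 0.2 s.
At the end, for the whole second after the job is handed in: The gate stands open past square (over 1.55 rad) and the drawer is out by more than 95 mm, both at rest and let go; nothing else has been shifted (value of joint gate above 1.55 rad and value of joint drawer above 0.095 m and not (velocity of joint gate above 0.05 rad/s) and not (velocity of joint gate below -0.05 rad/s) and not (velocity of joint drawer above 0.01 m/s) and not (velocity of joint drawer below -0.01 m/s)); the robot touches nothing.
It fails at once if the latch bar is forced against its catch (over 25 N) (contact force between latch_bar and catch above 25 N).
It fails at once if the latch bar is forced up against the staple (over 25 N) (contact force between latch_bar and staple above 25 N).
It fails at once if the gate is rammed against its stop (over 25 N) (contact force between gate and stop above 25 N).
It fails at once if a bystander is pushed more than 20 mm from its place, or the glue bottle knocked over (distance of any of sanding_block, flat_pencil, try_square, glue_bottle, wheel_disc from where it was at the start of the episode above 0.02 m or angle between glue_bottle's own z axis and vertical above 0.3 rad).
It also fails if it takes over 72 s, if anything falls off the work surface, if the arm or the gripper's body presses on something with over 40 N, if the wrist force passes 120 N, or if a joint passes its speed limit or range.

## Working session

There is one attempt and no reset: what is moved stays moved. The work goes in short steps, Python scripts to look and compute and a tool call to move; the robot and the scene stay as the last step left them, time stands still between calls to the robot, and variables do not carry over. Pictures are saved under pics/ and viewed, and the job is handed in when it is done.

Besides the shell and the picture viewer there is one more tool, called after "Call:" as name(argument=value, ...), one argument or row to a line, values as JSON. play_rows: Moves the arm, as the interface text tells. Its arguments: {"type":"object","properties":{"motion":{"type":"array"},"newtons":{"type":"number"}},"required":["motion"]}

```bash
ls; mkdir -p pics
python3 - <<'E'
from station import ctrl
import cv2
o=ctrl.get_obs();print(o)
for n in ["side","top","wrist"]:
    im=ctrl.get_image(n);cv2.imwrite(f"pics/{n}0.png",im["color"][:,:,::-1]);print(n,im["mtx"],im["T"].round(4),[k for k in im])
E
```

```text
pics
{'t': 0.0, 'q': array([ 1.12696556e+00,  5.33668536e-02,  1.61434686e+00, -9.55548226e-06,
        1.47600984e+00, -1.18997102e-01]), 'dq': array([ 2.89247685e-04, -1.25199167e-03,  2.66872004e-04,  1.50812617e-03,
        3.07643444e-05, -1.28027081e-03]), 'effort': array([-1.40383530e-03, -3.93688309e+01, -3.70173776e+01, -2.45503761e-04,
        7.10455875e-03, -5.10372288e-06]), 'tool_pos': array([0.19918926, 0.5917245 , 0.23002526]), 'tool_rot': array([-0.50791127, -3.0996709 ,  0.0032191 ]), 'contact_force': array([-0.51099572,  0.45961345, -0.03899512]), 'wrist_torque': array([-0.01244109,  0.02831248, -0.00266788]), 'opening': 0.08540027302162281}
side [[468.37644192   0.         256.46706619]
 [  0.         468.37644192 184.71025992]
 [  0.           0.           1.        ]] [[-0.9939  0.0367 -0.1036  0.4888]
 [-0.1092 -0.4396  0.8915  1.0573]
 [-0.0128  0.8974  0.4409  0.6716]
 [ 0.      0.      0.      1.    ]] ['color', 'mtx', 'T']
top [[430.41267122   0.         256.64916049]
 [  0.         430.41267122 191.22667044]
 [  0.           0.           1.        ]] [[ 0.0019  0.9843 -0.1762  0.4578]
 [-1.      0.0035  0.0086 -0.0599]
 [ 0.0091  0.1762  0.9843  1.0958]
 [ 0.      0.      0.      1.    ]] ['color', 'mtx', 'T']
wrist [[281.64905779   0.         257.06707631]
 [  0.         281.64905779 192.39224339]
 [  0.           0.           1.        ]] [[ 0.3192 -0.9043 -0.2834  0.1264]
 [ 0.9477  0.304   0.0973  0.6148]
 [-0.0018 -0.2996  0.9541  0.3738]
 [ 0.      0.      0.      1.    ]] ['color', 'mtx', 'T']
```

View pics/top0.png

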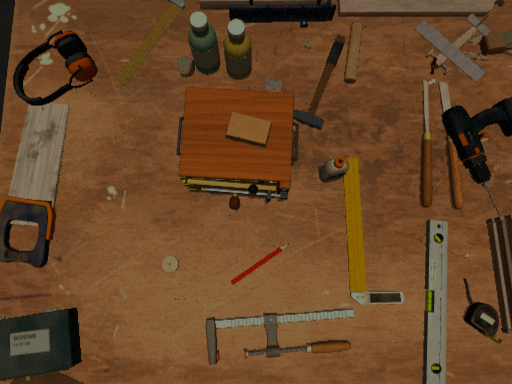

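View pics/side0.png

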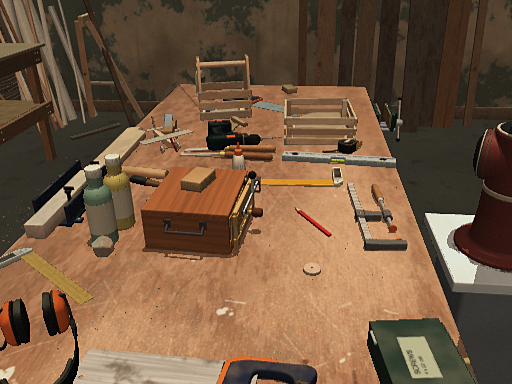

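Run:
```python
import cv2
a=cv2.imread("pics/top0.png");cv2.imwrite("pics/topc.png",cv2.resize(a[75:225,165:315],None,fx=4,fy=4,interpolation=cv2.INTER_CUBIC))
a=cv2.imread("pics/side0.png");cv2.imwrite("pics/sidec.png",cv2.resize(a[155:265,135:275],None,fx=5,fy=5,interpolation=cv2.INTER_CUBIC))
```

```text
(no output)
```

View pics/topc.png

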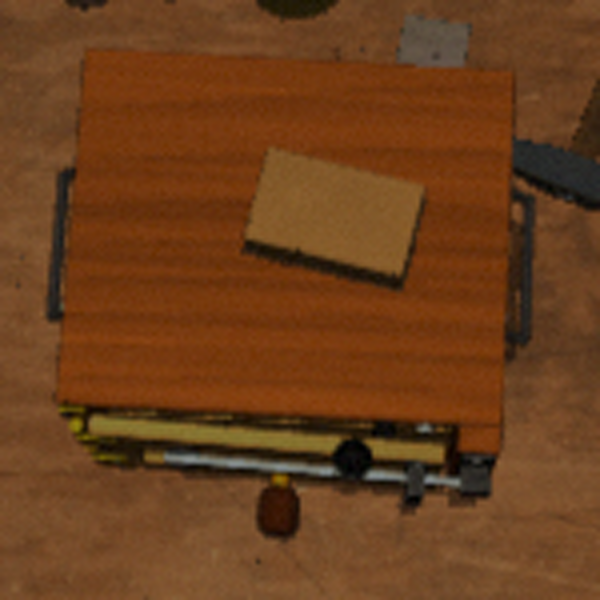

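View pics/sidec.png

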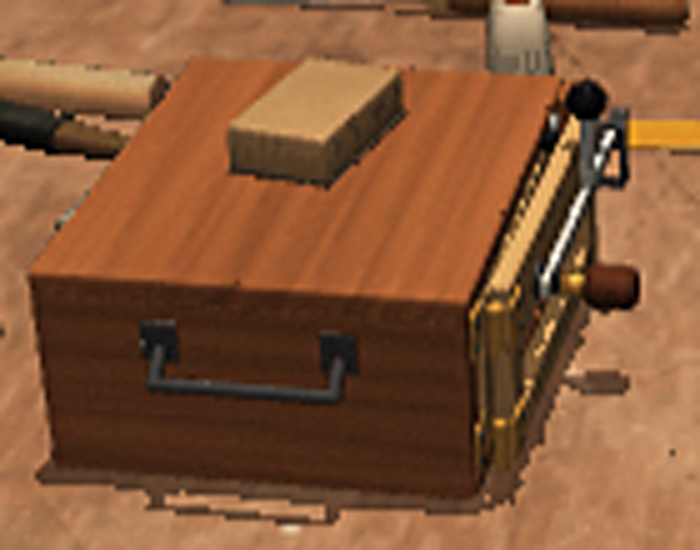

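View pics/wrist0.png

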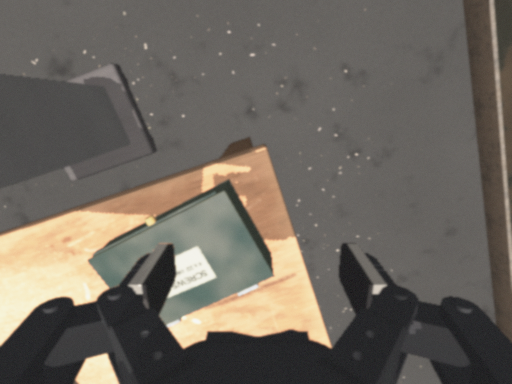

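```bash
cat > h.py <<'E'
import numpy as np
from scipy.spatial.transform import Rotation as R
K={}
def proj(im,P):
    T=im["T"];P=np.atleast_2d(P);c=(P-T[:3,3])@T[:3,:3]
    u=c*[1,-1,-1];u=u@im["mtx"].T;return u[:,:2]/u[:,2:]
def gatept(cab,th,s,off,z):
    """cab=(x,y,yaw); s along gate from hinge, off toward front, -> world"""
    # closed: along=-y, out=-x ; opening swings right edge to -x
    al=np.array([-np.sin(th),-np.cos(th)]);out=np.array([-np.cos(th),np.sin(th)])
    p=np.array([-.120,.118])+s*al+off*out
    return w(cab,[p[0],p[1],z])
def w(cab,p):
    c,s=np.cos(cab[2]),np.sin(cab[2]);return np.array([cab[0]+c*p[0]-s*p[1],cab[1]+s*p[0]+c*p[1],p[2]])
E
python3 - <<'E'
from h import *
from station import ctrl
from scipy.optimize import least_squares
t=ctrl.get_image("top");s=ctrl.get_image("side")
print(t["color"].shape)
C=[("BL",(.11,.13,.122)),("BR",(.11,-.13,.122)),("FL",(-.11,.13,.122)),("DK",(-.157,0,.06))]
mt=dict(BL=(186.25,87),BR=(293.25,92.5),FL=(179.25,175.75),DK=(234.5,202.5),LK=(253,189.5))
ms=dict(BL=(141,210),BR=(173,166.6),FL=(228.6,215.6),DK=(257.2,212.4),LK=(252,175))
def res(p,full=False):
    r=[]
    for n,q in C:
        P=w(p,q)
        r.append(proj(t,P)[0]-mt[n]);r.append(proj(s,P)[0]-ms[n])
    P=gatept(p,p[3],.163,.012,.147);r.append(proj(t,P)[0]-mt["LK"]);r.append(proj(s,P)[0]-ms["LK"])
    return np.array(r) if full else np.ravel(r)
o=least_squares(res,[.6,0,0,.034],loss="soft_l1");print(o.x,res(o.x,True).round(1))
p=o.x
np.save("cab.npy",p)
print("knob",gatept(p,.034,.163,.012,.147),"hinge",w(p,(-.12,.118,.06)),"dk",w(p,(-.157,0,.06)))
E
```

```text
(384, 512, 3)
[ 0.76985145 -0.02228292 -0.04509884  0.03092432] [[-0.7 -0. ]
 [-1.4 -0.9]
 [ 0.5 -0.3]
 [ 0.  -0.7]
 [-1.   0.8]
 [-0.1 -0.6]
 [ 0.   0.9]
 [-0.2 -0.1]
 [ 0.3  0.3]
 [-0.2 -0. ]]
knob [ 0.63045118 -0.06053503  0.147     ] hinge [0.65529333 0.10100712 0.06      ] dk [ 0.61301109 -0.01520481  0.06      ]
```

```bash
cat >> h.py <<'E'
def Rdown(a):
    """tool z down, tool y at world angle a"""
    y=np.array([np.cos(a),np.sin(a),0]);z=np.array([0,0,-1.]);x=np.cross(y,z)
    return np.column_stack([x,y,z])
def rel(o,P,Rt):
    R0=R.from_rotvec(o["tool_rot"]).as_matrix()
    return (R0.T@(np.array(P)-o["tool_pos"])*100).round(2), np.degrees(R.from_matrix(R0.T@Rt).as_rotvec()).round(2)
E
python3 - <<'E'
from h import *
from station import ctrl
o=ctrl.get_obs();R0=R.from_rotvec(o["tool_rot"]).as_matrix();print(R0.round(3),np.arctan2(R0[1,1],R0[0,1]))
T=ctrl.get_image("wrist")["T"];print("cam in tool",R0.T@(T[:3,3]-o["tool_pos"]))
p=np.load("cab.npy");K=gatept(p,p[3],.163,.012,.147)
for a in (p[2],p[2]+np.pi,p[2]-np.pi):
    print(a,rel(o,[K[0],K[1],.23],Rdown(a)))
E
```

```text
[[-0.948  0.319 -0.   ]
 [ 0.319  0.948 -0.001]
 [ 0.    -0.001 -1.   ]] 1.2460210101371318
cam in tool [ 0.07632946 -0.00168565 -0.1435533 ]
-0.045098838142817774 (array([-61.73, -48.08,   0.11]), array([-5.000e-02,  3.000e-02,  7.398e+01]))
3.0964938154469754 (array([-61.73, -48.08,   0.11]), array([-3.0000e-02, -5.0000e-02, -1.0602e+02]))
-3.186691491732611 (array([-61.73, -48.08,   0.11]), array([-3.0000e-02, -5.0000e-02, -1.0602e+02]))
```

Call:
play_rows(
  motion=[
    [[-1,-10,-8,0,0,0,10],[-1,-20,-16,0,0,0,20],[-1,-28,-22,0,0,0,30],[-1,-36,-28,0,0,0,40],[-1,-43,-34,0,0,0,50],[-1,-50,-39,0,0,0,60],[-1,-56,-44,0,0,0,68],[-1,-61.7,-48.1,0,0,0,74],[-1,-61.7,-48.1,0,0,0,74],[-1,-61.7,-48.1,0,0,0,74],[-1,-61.7,-48.1,0,0,0,74],[-1,-61.7,-48.1,0,0,0,74],[-1,-61.7,-48.1,0,0,0,74],[-1,-61.7,-48.1,0,0,0,74]],
  ],
  newtons=20,
)

```text
t: 2.05
tool_pos: [0.6312, -0.0627, 0.2306]
tool_rot: [-2.275, -2.167, 0.002]
contact_force: [-0.1, 0.2, 1.0]
opening: 0.0854
```

Run:
```python
from h import *
from station import ctrl
import cv2
o=ctrl.get_obs();print(o["t"],o["tool_pos"],o["contact_force"],o["q"])
im=ctrl.get_image("wrist");cv2.imwrite("pics/w1.png",cv2.resize(im["color"][:,:,::-1],(800,600),interpolation=cv2.INTER_CUBIC))
p=np.load("cab.npy");K=gatept(p,p[3],.163,.012,.147);print("pred knob (800px)",proj(im,K)*800/512)
print(rel(o,[K[0],K[1],.128],Rdown(p[2])))
```

```text
2.05 [ 0.63122099 -0.06272232  0.23063945] [-0.07329762  0.23408389  1.00916102] [-2.15949437e-01  7.54463082e-02  1.59022607e+00 -7.57087175e-04
  1.47674729e+00 -1.67177642e-01]
pred knob (800px) [[401.4552629  303.12972176]]
(array([ 0.22, -0.03, 10.26]), array([-0.05,  0.03, -0.21]))
```

View pics/w1.png

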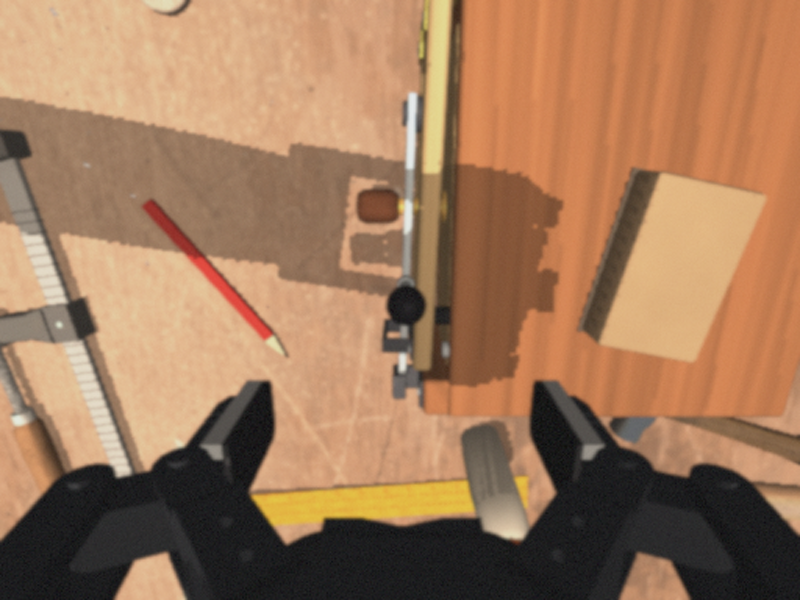

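Call:
play_rows(
  motion=[
    [[-0.2,0.2,0.2,3,0,0,0],[-0.2,0.2,0.2,6,0,0,0],[-0.2,0.2,0.2,6,0,0,0],[-0.2,0.2,0.2,6,0,0,0]],
  ],
)

```text
t: 2.6
tool_pos: [0.633, -0.0587, 0.1721]
tool_rot: [2.272, 2.169, 0.0]
contact_force: [-0.3, -0.5, -0.2]
opening: 0.0516
```

Run:
```python
from h import *
from station import ctrl
import cv2
o=ctrl.get_obs();print(o["t"],o["tool_pos"],o["contact_force"],o["opening"])
im=ctrl.get_image("wrist");cv2.imwrite("pics/w2.png",cv2.resize(im["color"][:,:,::-1],(800,600),interpolation=cv2.INTER_CUBIC))
p=np.load("cab.npy");K=gatept(p,p[3],.163,.012,.147);print("pred knob (800px)",proj(im,K)*800/512)
```

```text
2.6 [ 0.63296032 -0.05867595  0.17213428] [-0.34458466 -0.53962677 -0.15254309] 0.05155624330880721
pred knob (800px) [[397.49537901 355.34133096]]
```

View pics/w2.png

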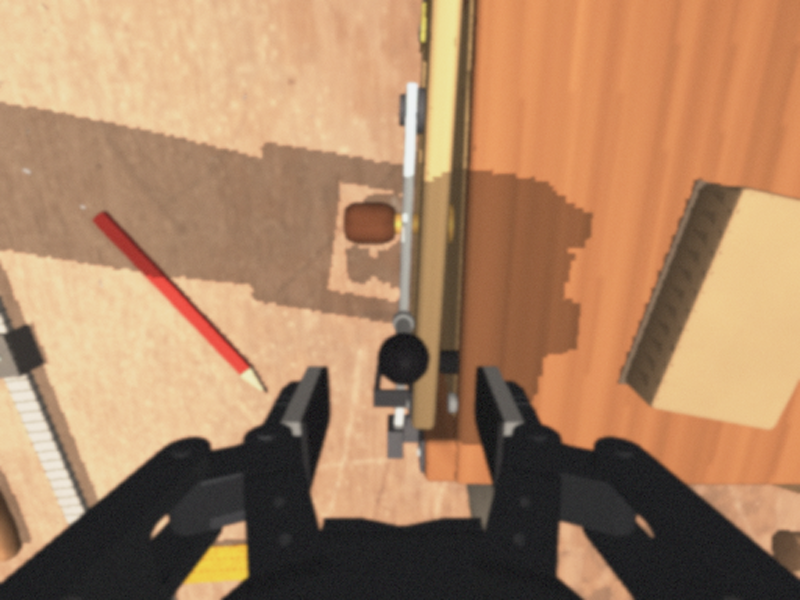

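Call:
play_rows(
  motion=[
    [[-0.2,-0.2,0.05,2,0,0,0],[-0.2,-0.2,0.05,4.1,0,0,0],[-0.2,-0.2,0.05,4.1,0,0,0]],
  ],
)

```text
t: 3.02
tool_pos: [0.6317, -0.0606, 0.1279]
tool_rot: [-2.27, -2.167, 0.004]
contact_force: [-0.0, 0.4, -0.5]
opening: 0.0515
```

Run:
```python
from h import *
from station import ctrl
import cv2
o=ctrl.get_obs();print(o["t"],o["tool_pos"],o["contact_force"],o["opening"])
im=ctrl.get_image("wrist");cv2.imwrite("pics/w3.png",cv2.resize(im["color"][:,:,::-1],(800,600),interpolation=cv2.INTER_CUBIC))
```

```text
3.025 [ 0.6316682  -0.06059005  0.12793505] [-0.01049723  0.41339747 -0.49061683] 0.05150595118634478
```

View pics/w3.png

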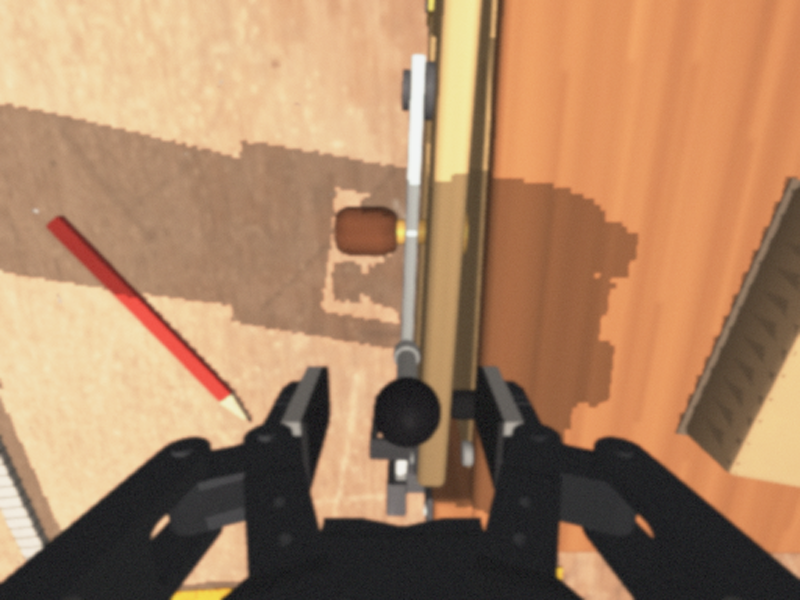

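Run:
```python
from h import *
from station import ctrl
import cv2
from scipy.optimize import least_squares
t=ctrl.get_image("top");s=ctrl.get_image("side");wi=ctrl.get_image("wrist")
for n,m in dict(dark=[(t,(260.75,182)),(wi,(465/1.5625,403/1.5625))],white=[(t,(271.25,182)),(wi,(468/1.5625,452/1.5625))],ball=[(t,(253,189.5)),(wi,(407/1.5625,411/1.5625))]).items():
    f=lambda P:np.ravel([proj(i,P)[0]-q for i,q in m])
    o=least_squares(f,[.64,-.06,.13]);print(n,o.x,o.fun.round(1))
c=s["color"][160:220,215:275,::-1];cv2.imwrite("pics/s3.png",cv2.resize(c,None,fx=10,fy=10,interpolation=cv2.INTER_CUBIC))
p=np.load("cab.npy");print("stop foot",gatept(p,0,.203,-.01,.122))
```

```text
dark [ 0.65788723 -0.07834074  0.12082713] [ 0.2 -1.7 -0.4 -0.1]
white [ 0.6592241  -0.1026781   0.11896096] [ 0.2 -2.  -0.6 -0.1]
ball [ 0.63519641 -0.06151299  0.15226256] [ 0.7 -2.  -0.5 -0.1]
stop foot [ 0.6561312  -0.10223731  0.122     ]
```

View pics/s3.png

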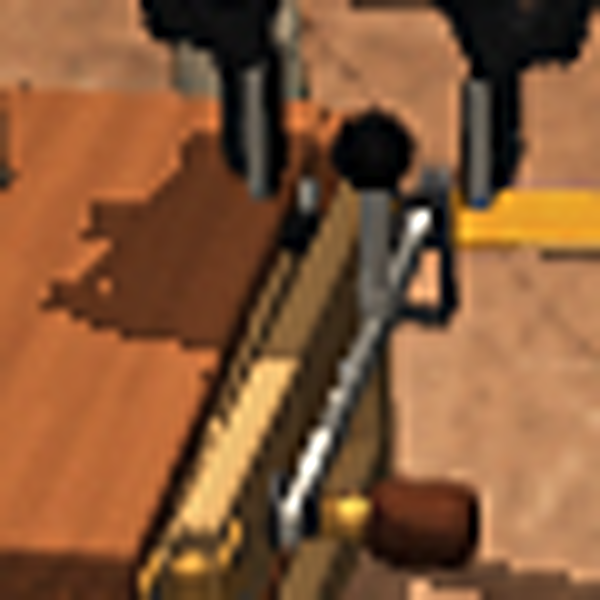

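Call:
play_rows(
  motion=[
    [[-0.2,0.05,0.25,-0.4,0,0,0],[-0.1,0.05,0.25,-0.4,0,0,0],[0.1,0.05,0.25,-0.4,0,0,0],[0.2,0.05,0.25,-0.4,0,0,0]],
  ],
  newtons=20,
)

```text
t: 3.72
tool_pos: [0.6367, -0.0607, 0.1363]
tool_rot: [2.271, 2.168, 0.002]
contact_force: [-0.0, 0.1, -0.3]
opening: 0.0342
```

Run:
```python
from h import *
from station import ctrl
import cv2
o=ctrl.get_obs();print(o["t"],o["tool_pos"],o["contact_force"],o["opening"])
im=ctrl.get_image("wrist");cv2.imwrite("pics/w4.png",cv2.resize(im["color"][150:,100:400,::-1],None,fx=2.5,fy=2.5,interpolation=cv2.INTER_CUBIC))
```

```text
3.725 [ 0.63672445 -0.06069707  0.13628963] [-0.03434107  0.07037509 -0.30915556] 0.03420247080573851
```

View pics/w4.png

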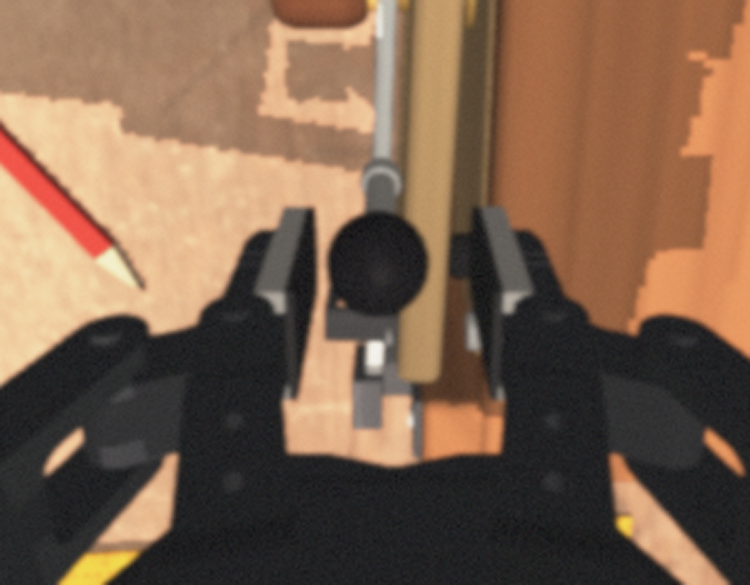

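Call:
play_rows(
  motion=[
    [[0.2,0,0,0,0,0,0],[0.2,0,0,0,0,0,0]],
  ],
)

```text
t: 4.03
tool_pos: [0.6366, -0.0607, 0.1361]
tool_rot: [2.271, 2.168, 0.002]
contact_force: [-0.3, 0.4, 0.2]
opening: 0.0346
```

Call:
play_rows(
  motion=[
    [[0.2,0,-0.1,0.15,0,0,0],[0.2,0,-0.2,0.3,0,0,0],[0.2,0,-0.2,0.3,0,0,0]],
  ],
)

```text
t: 4.4
tool_pos: [0.6343, -0.0605, 0.1327]
tool_rot: [2.271, 2.168, 0.001]
contact_force: [-0.1, 1.1, 0.3]
opening: 0.0341
```

Call:
play_rows(
  motion=[
    [[0.2,0,0,0,0,0,0],[0.2,0,0,0,0,0,0]],
  ],
)

```text
t: 4.65
tool_pos: [0.6344, -0.0605, 0.1328]
tool_rot: [2.271, 2.168, 0.001]
contact_force: [0.1, -0.1, 0.1]
opening: 0.0342
```

Call:
play_rows(
  motion=[
    [[0.35,0,0,0,0,0,0],[0.45,0,0,0,0,0,0],[0.5,0,0,0,0,0,0],[0.55,0,0,0,0,0,0],[0.6,0,0,0,0,0,0]],
  ],
  newtons=20,
)

```text
t: 5.28
tool_pos: [0.6335, -0.0605, 0.1329]
tool_rot: [-2.272, -2.169, 0.001]
contact_force: [-4.8, 0.6, 4.2]
opening: 0.0201
```

Run:
```python
from h import *
from station import ctrl
import cv2
o=ctrl.get_obs();print(o["t"],o["tool_pos"],o["contact_force"],o["opening"])
im=ctrl.get_image("wrist");cv2.imwrite("pics/w5.png",cv2.resize(im["color"][150:,100:400,::-1],None,fx=2.5,fy=2.5,interpolation=cv2.INTER_CUBIC))
```

```text
5.275 [ 0.6334991  -0.06050877  0.1328881 ] [-4.81161388  0.60559567  4.15132848] 0.020050493775953658
```

View pics/w5.png

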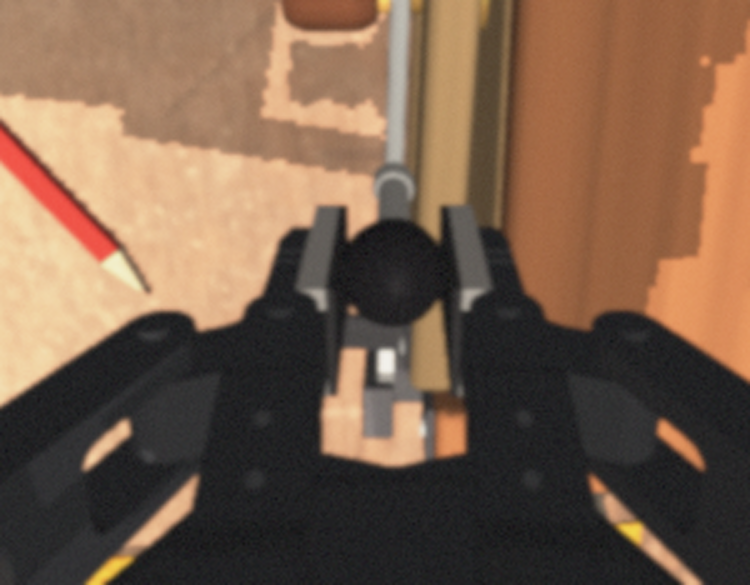

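Call:
play_rows(
  motion=[
    [[0.6,0,0.2,0,0,0,0],[0.6,0,0.35,0,0,0,0],[0.6,0,0.45,0,0,0,0],[0.6,0,0.45,0,0,0,0]],
  ],
)

```text
t: 5.82
tool_pos: [0.6354, -0.0608, 0.1328]
tool_rot: [-2.268, -2.166, 0.01]
contact_force: [-12.1, 1.4, 6.4]
opening: 0.0201
```

Call:
play_rows(
  motion=[
    [[0.6,0,0.25,0,0,0,0],[0.6,0,0.32,0,0,0,0],[0.6,0,0.37,0,0,0,0],[0.6,0,0.37,0,0,0,0]],
  ],
)

```text
t: 6.32
tool_pos: [0.6361, -0.0609, 0.1328]
tool_rot: [-2.263, -2.163, 0.019]
contact_force: [-13.5, 0.1, 7.6]
opening: 0.0203
```

Call:
play_rows(
  motion=[
    [[0.6,0,0.3,0,0,0,0],[0.6,0,0.38,0,0,0,0],[0.6,0,0.43,0,0,0,0],[0.6,0,0.43,0,0,0,0]],
  ],
)

```text
t: 6.82
tool_pos: [0.6371, -0.0612, 0.1327]
tool_rot: [-2.258, -2.159, 0.03]
contact_force: [-15.0, -0.4, 7.5]
opening: 0.0204
```

Run:
```python
from h import *
from station import ctrl
import cv2
o=ctrl.get_obs();print(o["t"],o["tool_pos"],o["contact_force"],o["wrist_torque"],R.from_rotvec(o["tool_rot"]).as_matrix()[:,2])
im=ctrl.get_image("wrist");cv2.imwrite("pics/w6.png",cv2.resize(im["color"][150:,100:400,::-1],None,fx=2.5,fy=2.5,interpolation=cv2.INTER_CUBIC))
s=ctrl.get_image("side")
c=s["color"][160:220,215:275,::-1];cv2.imwrite("pics/s6.png",cv2.resize(c,None,fx=10,fy=10,interpolation=cv2.INTER_CUBIC))
```

```text
6.825 [ 0.6370892  -0.06119381  0.13270709] [-15.0037544   -0.35346056   7.52864867] [-0.0356512   2.27929671  0.08770754] [-2.61522756e-02 -4.46849018e-04 -9.99657871e-01]
```

View pics/w6.png

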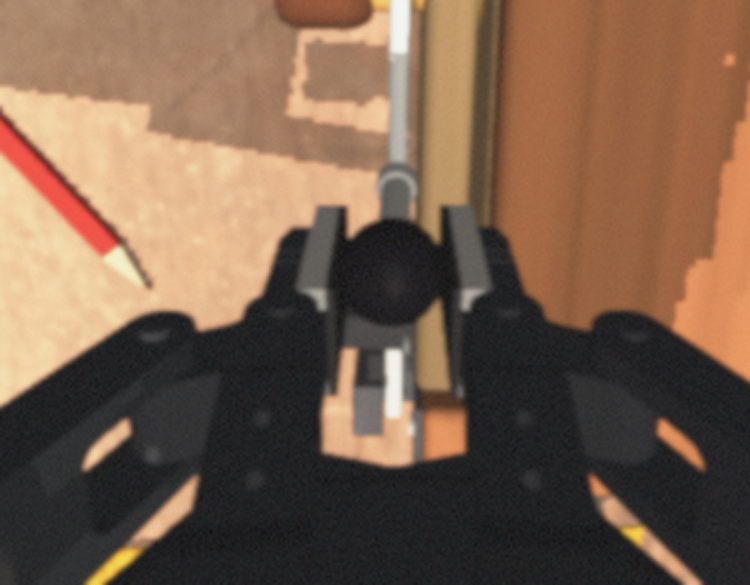

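View pics/s6.png

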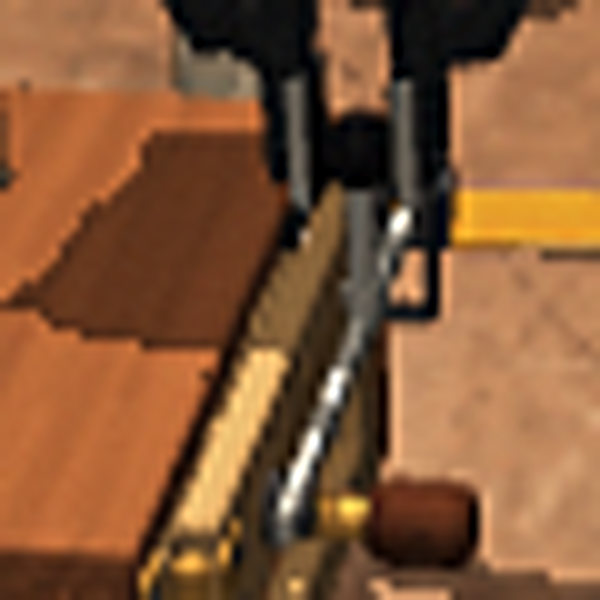

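Call:
play_rows(
  motion=[
    [[0.6,0,0.33,0,-0.3,0,0],[0.6,0,0.41,0,-0.6,0,0],[0.6,0,0.47,0,-0.9,0,0],[0.6,0,0.47,0,-0.9,0,0]],
  ],
)

```text
t: 7.42
tool_pos: [0.638, -0.0613, 0.1327]
tool_rot: [-2.26, -2.162, 0.025]
contact_force: [-16.3, 0.5, 10.8]
opening: 0.0201
```

Run:
```python
from h import *
from station import ctrl
import cv2
o=ctrl.get_obs();print(o["t"],o["tool_pos"],o["contact_force"],o["wrist_torque"],R.from_rotvec(o["tool_rot"]).as_matrix()[:,2])
im=ctrl.get_image("wrist");cv2.imwrite("pics/w7.png",cv2.resize(im["color"][230:350,200:300,::-1],None,fx=5,fy=5,interpolation=cv2.INTER_CUBIC))
```

```text
7.425 [ 0.6379508  -0.06132157  0.13271419] [-16.30395856   0.4695115   10.77384648] [0.09831206 2.74303293 0.09278156] [-2.11312990e-02 -8.13306551e-04 -9.99776378e-01]
```

View pics/w7.png

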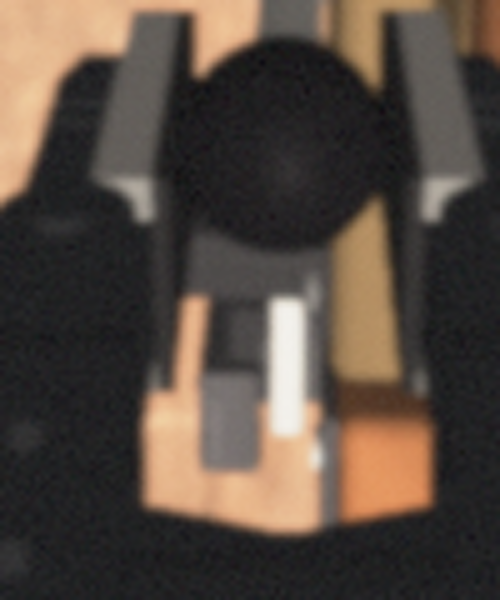

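Call:
play_rows(
  motion=[
    [[0.6,0.0,0.35,-0.1,-0.4,0,0],[0.6,0.1,0.36,-0.2,-0.4,0,0],[0.6,0.15,0.36,-0.35,-0.4,0,0],[0.6,0.25,0.36,-0.5,-0.4,0,0],[0.6,0.25,0.36,-0.5,-0.4,0,0]],
  ],
)

```text
t: 8.1
tool_pos: [0.638, -0.0598, 0.1356]
tool_rot: [-2.259, -2.161, 0.03]
contact_force: [-11.7, -3.9, 2.5]
opening: 0.0204
```

Run:
```python
from h import *
from station import ctrl
import cv2
o=ctrl.get_obs();print(o["t"],o["tool_pos"],o["contact_force"],o["wrist_torque"],R.from_rotvec(o["tool_rot"]).as_matrix()[:,2])
im=ctrl.get_image("wrist");cv2.imwrite("pics/w8.png",cv2.resize(im["color"][230:350,200:300,::-1],None,fx=5,fy=5,interpolation=cv2.INTER_CUBIC))
```

```text
8.1 [ 0.63801276 -0.05979504  0.13562285] [-11.66765875  -3.90905574   2.47425751] [-0.46947225  1.75579883  0.12787228] [-0.02446384 -0.00250294 -0.99969758]
```

View pics/w8.png

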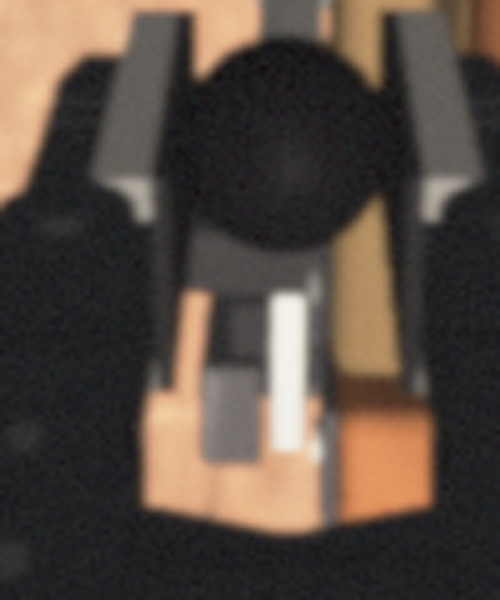

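Call:
play_rows(
  motion=[
    [[0.6,0.1,0.3,-0.2,-0.4,0,0],[0.6,0.2,0.32,-0.35,-0.4,0,0],[0.6,0.25,0.32,-0.5,-0.4,0,0],[0.6,0.25,0.32,-0.5,-0.4,0,0]],
  ],
)

```text
t: 8.65
tool_pos: [0.6378, -0.0581, 0.1385]
tool_rot: [-2.258, -2.161, 0.035]
contact_force: [-11.1, -3.1, 0.9]
opening: 0.0203
```

```bash
cat > look.py <<'E'
from h import *
from station import ctrl
import cv2,sys
o=ctrl.get_obs();print(o["t"],o["tool_pos"],o["contact_force"],o["wrist_torque"],R.from_rotvec(o["tool_rot"]).as_matrix()[:,2],o["opening"],o["q"][5])
im=ctrl.get_image("wrist");a=cv2.resize(im["color"][230:350,200:300,::-1],None,fx=4,fy=5,interpolation=cv2.INTER_CUBIC)
s=ctrl.get_image("side")
c=cv2.resize(s["color"][160:220,225:265,::-1],None,fx=10,fy=10,interpolation=cv2.INTER_CUBIC)
cv2.imwrite(sys.argv[1],np.hstack([a,c]))
E
python3 look.py pics/w9.png
```

```text
8.65 [ 0.63784613 -0.05814513  0.1384647 ] [-11.1354051   -3.11295645   0.94921648] [-0.50654081  1.67963654  0.03706595] [-0.02740574 -0.00394397 -0.99961661] 0.02032378279010393 -0.15650056242779525
```

View pics/w9.png

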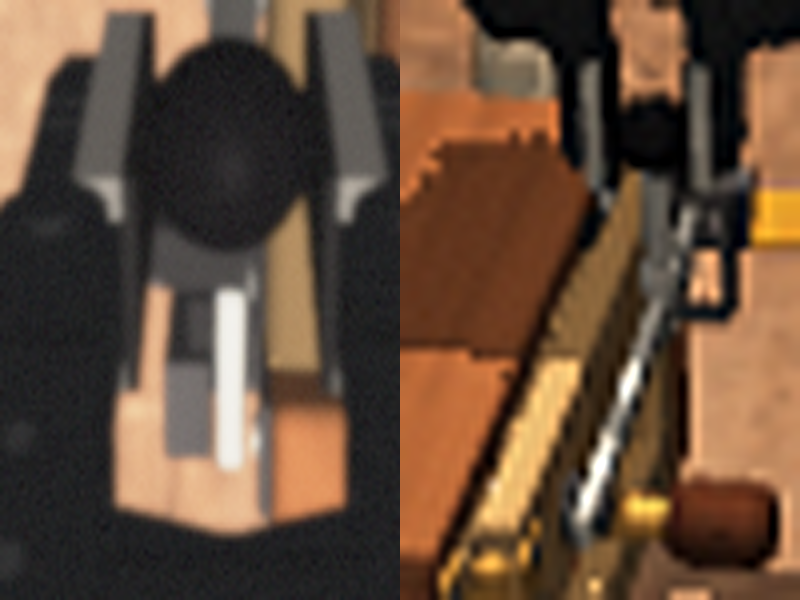

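Call:
play_rows(
  motion=[
    [[0.6,0.1,0.3,-0.25,-0.4,0,0],[0.6,0.2,0.33,-0.4,-0.4,0,0],[0.6,0.25,0.33,-0.5,-0.4,0,0],[0.6,0.25,0.33,-0.5,-0.4,0,0]],
  ],
)

```text
t: 9.25
tool_pos: [0.6377, -0.0564, 0.1411]
tool_rot: [-2.257, -2.16, 0.04]
contact_force: [-11.7, -2.8, 0.6]
opening: 0.0205
```

```bash
python3 look.py pics/w10.png
```

```text
9.25 [ 0.63772877 -0.05642714  0.1411194 ] [-11.70425002  -2.75240034   0.62826394] [-0.45698737  1.6688261   0.08534332] [-0.03050339 -0.00529318 -0.99952065] 0.020511683471329083 -0.15284648447316249
```

View pics/w10.png

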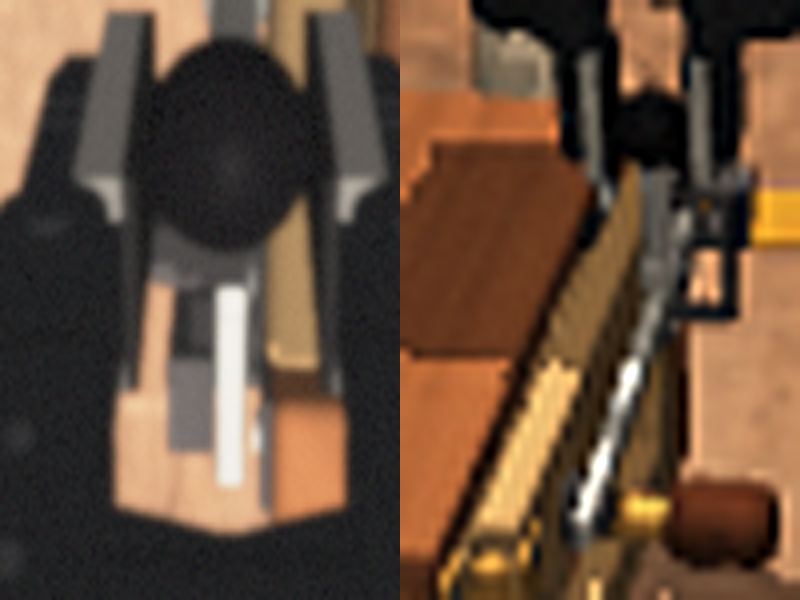

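Call:
play_rows(
  motion=[
    [[0.6,0.1,0.3,-0.25,-0.6,0,0],[0.6,0.18,0.32,-0.35,-0.6,0,0],[0.6,0.2,0.32,-0.4,-0.6,0,0],[0.6,0.2,0.32,-0.4,-0.6,0,0]],
  ],
)

```text
t: 9.85
tool_pos: [0.6376, -0.0553, 0.1429]
tool_rot: [-2.258, -2.161, 0.041]
contact_force: [-9.1, -2.6, 0.8]
opening: 0.02
```

```bash
python3 look.py pics/w11.png
```

```text
9.85 [ 0.63761138 -0.05532251  0.14287006] [-9.09643491 -2.63050702  0.81698789] [-0.49435312  1.59711071  0.08037023] [-0.02981348 -0.00698713 -0.99953106] 0.019986425549269 -0.15027639644295032
```

View pics/w11.png

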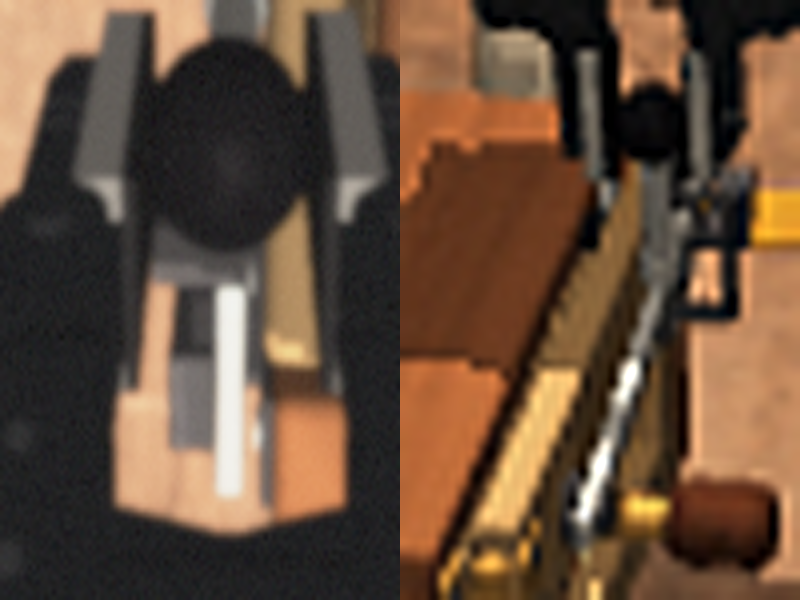

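Call:
play_rows(
  motion=[
    [[0.6,0.08,0.1,-0.25,-0.6,0,0],[0.6,0.08,-0.2,-0.25,-0.4,0,0],[0.6,0.08,-0.5,-0.25,0,0,0],[0.6,0.08,-0.8,-0.25,0,0,0],[0.6,0.08,-0.8,-0.25,0,0,0]],
  ],
)

```text
t: 10.58
tool_pos: [0.629, -0.0535, 0.1439]
tool_rot: [-2.257, -2.16, 0.042]
contact_force: [0.6, 1.3, -10.9]
opening: 0.0202
```

```bash
python3 look.py pics/w12.png
```

```text
10.575 [ 0.62900946 -0.05353637  0.14391681] [  0.64113232   1.28461925 -10.89944357] [ 0.23830613 -0.08043163 -0.11400747] [-0.03142862 -0.00581311 -0.99948909] 0.020225240163203824 -0.15088546429082997
```

View pics/w12.png

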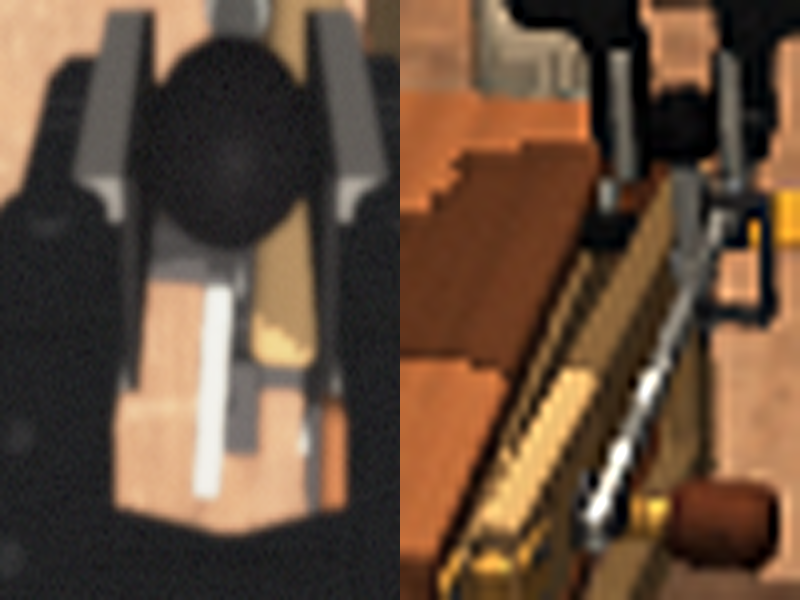

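```bash
cat > plan.py <<'E'
from h import *
from station import ctrl
import sys
o=ctrl.get_obs();p=np.load("cab.npy").copy();p[0]+=.0025
z=float(sys.argv[1]);s=float(sys.argv[2])
f=lambda th:gatept(p,th,s,.012,z)
H=w(p,(-.12,.118,0));d=o["tool_pos"]-H
c=f(0.)-H
th0=-(np.arctan2(d[1],d[0])-np.arctan2(c[1],c[0]));print("th0",th0,"r",np.hypot(*d[:2]),np.hypot(*c[:2]),f(th0),o["tool_pos"])
for th in map(float,sys.argv[3:]):
    a,b=rel(o,f(th),Rdown(p[2]-th));print(th,a,b, f(th).round(3))
E
python3 plan.py .140 .160 .1 .15 .2 .3 .4 .5 .6 .7 .8 .9
```

```text
th0 0.06415203723300378 r 0.15722012302710547 0.16044936896105264 [ 0.62841948 -0.05673056  0.14      ] [ 0.62901067 -0.05355589  0.14390863]
0.1 [-0.23 -0.6   0.41] [-1.78  0.5   5.8 ] [ 0.623 -0.056  0.14 ]
0.15 [-0.07 -1.39  0.44] [-1.77  0.55  8.66] [ 0.615 -0.054  0.14 ]
0.2 [ 0.13 -2.16  0.46] [-1.76  0.59 11.53] [ 0.607 -0.051  0.14 ]
0.3 [ 0.65 -3.68  0.5 ] [-1.73  0.68 17.26] [ 0.592 -0.046  0.14 ]
0.4 [ 1.31 -5.14  0.54] [-1.7   0.77 22.99] [ 0.578 -0.038  0.14 ]
0.5 [ 2.12 -6.53  0.58] [-1.66  0.86 28.72] [ 0.565 -0.03   0.14 ]
0.6 [ 3.06 -7.83  0.62] [-1.63  0.94 34.45] [ 0.552 -0.02   0.14 ]
0.7 [ 4.12 -9.03  0.65] [-1.58  1.03 40.17] [ 0.54  -0.008  0.14 ]
0.8 [  5.3  -10.11   0.67] [-1.54  1.11 45.9 ] [0.53  0.004 0.14 ]
0.9 [  6.58 -11.08   0.69] [-1.49  1.2  51.63] [0.521 0.017 0.14 ]
```

Call:
play_rows(
  motion=[
    [[0.6,-0.15,-0.3,0.25,-0.5,0.2,3],[0.6,-0.2,-0.7,0.35,-1,0.4,6],[0.6,-0.05,-1.4,0.4,-1.5,0.5,8.7],[0.6,0.13,-2.16,0.45,-1.7,0.6,11.5],[0.6,0.37,-2.93,0.48,-1.7,0.6,14.4],[0.6,0.65,-3.68,0.5,-1.7,0.7,17.3],[0.6,0.97,-4.42,0.52,-1.7,0.7,20.1],[0.6,1.31,-5.14,0.54,-1.7,0.8,23],[0.6,1.31,-5.14,0.54,-1.7,0.8,23]],
  ],
)

```text
t: 11.8
tool_pos: [0.5796, -0.0373, 0.1419]
tool_rot: [2.656, 1.676, 0.008]
contact_force: [2.1, 5.3, -4.4]
opening: 0.02
```

```bash
python3 plan.py .140 .160 .5 .6 .7 .8 .9 1. 1.1 1.2; python3 look.py pics/w13.png
python3 - <<'E'
from station import ctrl
import cv2
cv2.imwrite("pics/s13.png",cv2.resize(ctrl.get_image("side")["color"][120:320,150:400,::-1],None,fx=3,fy=3))
E
```

```text
th0 0.39492742356508215 r 0.1588716425974152 0.16044936896105264 [ 0.57878232 -0.03863979  0.14      ] [ 0.57955925 -0.03726662  0.14194483]
0.5 [ 0.05 -1.68  0.19] [ 0.19 -0.23  5.76] [ 0.565 -0.03   0.14 ]
0.6 [ 0.41 -3.25  0.18] [ 0.18 -0.24 11.48] [ 0.552 -0.02   0.14 ]
0.7 [ 0.92 -4.77  0.18] [ 0.17 -0.25 17.21] [ 0.54  -0.008  0.14 ]
0.8 [ 1.58 -6.23  0.18] [ 0.16 -0.26 22.94] [0.53  0.004 0.14 ]
0.9 [ 2.39 -7.62  0.18] [ 0.14 -0.26 28.67] [0.521 0.017 0.14 ]
1.0 [ 3.32 -8.92  0.18] [ 0.13 -0.27 34.4 ] [0.513 0.031 0.14 ]
1.1 [  4.39 -10.12   0.18] [ 0.12 -0.28 40.13] [0.507 0.046 0.14 ]
1.2 [  5.57 -11.2    0.18] [ 0.11 -0.29 45.86] [0.502 0.061 0.14 ]
11.8 [ 0.57955925 -0.03726662  0.14194483] [ 2.05154679  5.34287465 -4.35743118] [ 0.77385622 -0.2125118   0.01566859] [ 0.00485083  0.00190883 -0.99998641] 0.019963538387579517 0.2502379385289032
```

View pics/s13.png

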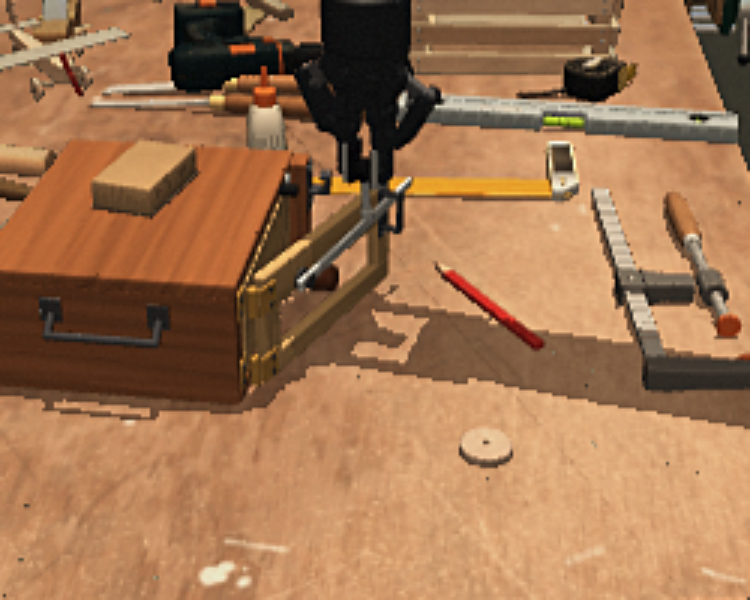

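Call:
play_rows(
  motion=[
    [[0.6,0.02,-0.84,0.2,0,0,2.9],[0.6,0.05,-1.68,0.3,0,0,5.8],[0.6,0.21,-2.47,0.3,0,0,8.6],[0.6,0.41,-3.25,0.3,0,0,11.5],[0.6,0.65,-4.02,0.3,0,0,14.4],[0.6,0.92,-4.77,0.3,0,0,17.2],[0.6,1.24,-5.5,0.3,0,0,20.1],[0.6,1.58,-6.23,0.3,0,0,22.9],[0.6,2.39,-7.62,0.3,0,0,28.7],[0.6,3.32,-8.92,0.3,0,0,34.4],[0.6,4.39,-10.12,0.3,0,0,40.1],[0.6,5.57,-11.2,0.3,0,0,45.9],[0.6,5.57,-11.2,0.3,0,0,45.9]],
  ],
)

```text
t: 13.58
tool_pos: [0.5037, 0.0611, 0.1409]
tool_rot: [3.099, 0.513, 0.012]
contact_force: [-2.6, -0.4, 0.3]
opening: 0.0201
```

```bash
python3 plan.py .140 .160 1.3 1.4 1.5 1.6 1.7 1.75 1.8 1.85; python3 look.py pics/w14.png
python3 - <<'E'
from station import ctrl
import cv2
cv2.imwrite("pics/s14.png",cv2.resize(ctrl.get_image("side")["color"][120:320,150:400,::-1],None,fx=3,fy=3))
E
```

```text
th0 1.1977837356651193 r 0.15920430202621771 0.16044936896105264 [0.50245389 0.06083674 0.14      ] [0.50365931 0.06114845 0.14092513]
1.3 [ 0.08 -1.64  0.09] [ 0.07 -0.44  5.87] [0.499 0.077 0.14 ]
1.4 [ 0.44 -3.2   0.09] [ 0.04 -0.44 11.6 ] [0.498 0.093 0.14 ]
1.5 [ 0.96 -4.72  0.09] [ 0.02 -0.44 17.33] [0.498 0.109 0.14 ]
1.6 [ 1.62 -6.18  0.1 ] [-0.   -0.45 23.06] [0.499 0.125 0.14 ]
1.7 [ 2.43 -7.56  0.1 ] [-2.000e-02 -4.500e-01  2.879e+01] [0.502 0.141 0.14 ]
1.75 [ 2.89 -8.22  0.1 ] [-3.000e-02 -4.500e-01  3.166e+01] [0.504 0.148 0.14 ]
1.8 [ 3.37 -8.86  0.1 ] [-0.05 -0.45 34.52] [0.507 0.156 0.14 ]
1.85 [ 3.89 -9.47  0.11] [-0.06 -0.45 37.39] [0.51  0.163 0.14 ]
13.575 [0.50365931 0.06114845 0.14092513] [-2.59879243 -0.4158406   0.31810557] [0.06129466 0.49170266 0.00357539] [ 7.66612222e-03  9.93462571e-04 -9.99970121e-01] 0.020128693060161348 1.2156530197872062
```

View pics/s14.png

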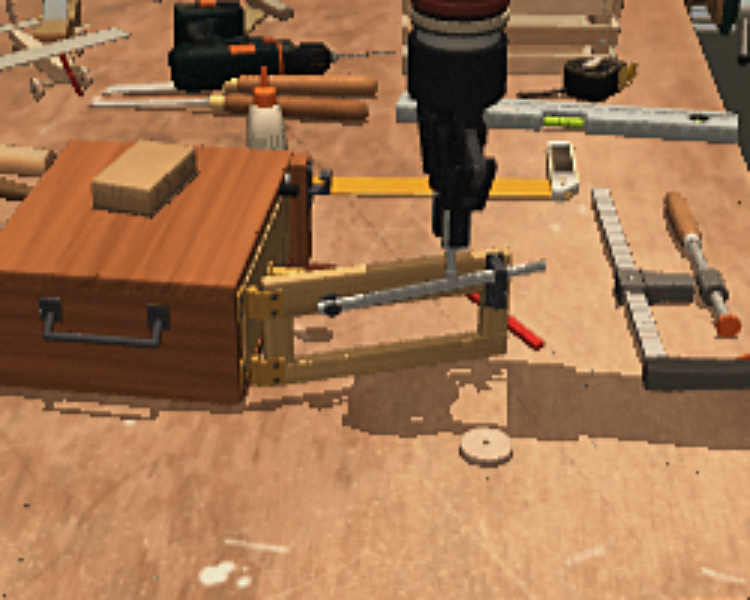

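Call:
play_rows(
  motion=[
    [[0.6,0.02,-0.8,0.2,0,0,2.9],[0.6,0.08,-1.64,0.2,0,0,5.9],[0.6,0.24,-2.42,0.2,0,0,8.7],[0.6,0.44,-3.2,0.2,0,0,11.6],[0.6,0.96,-4.72,0.2,0,0,17.3],[0.6,1.62,-6.18,0.2,0,0,23.1],[0.6,2.43,-7.56,0.2,0,0,28.8],[0.6,2.89,-8.22,0.2,0,0,31.7],[0.6,3.37,-8.86,0.2,0,0,34.5],[0.6,3.37,-8.86,0.2,0,0,34.5],[0.6,3.37,-8.86,0.2,0,0,34.5]],
  ],
)

```text
t: 15.1
tool_pos: [0.5063, 0.1557, 0.1385]
tool_rot: [-3.109, 0.429, -0.005]
contact_force: [-6.4, 3.0, 3.1]
opening: 0.0201
```

```bash
python3 plan.py .140 .160 1.8; python3 look.py pics/w15.png
python3 - <<'E'
from station import ctrl
import cv2,numpy as np
cv2.imwrite("pics/s15.png",cv2.resize(ctrl.get_image("side")["color"][120:320,150:400,::-1],None,fx=3,fy=3))
E
```

```text
th0 -4.485934870338138 r 0.16107115431287908 0.16044936896105264 [0.50687518 0.15548384 0.14      ] [0.50629033 0.15569495 0.13849451]
1.8 [ 0.07 -0.04 -0.15] [-0.23 -0.15 -0.01] [0.507 0.156 0.14 ]
15.1 [0.50629033 0.15569495 0.13849451] [-6.41218466  2.97678268  3.11826138] [0.49863564 1.03570228 0.06561142] [ 0.00357472  0.00308291 -0.99998886] 0.020069253150166205 2.001143244019275
```

View pics/s15.png

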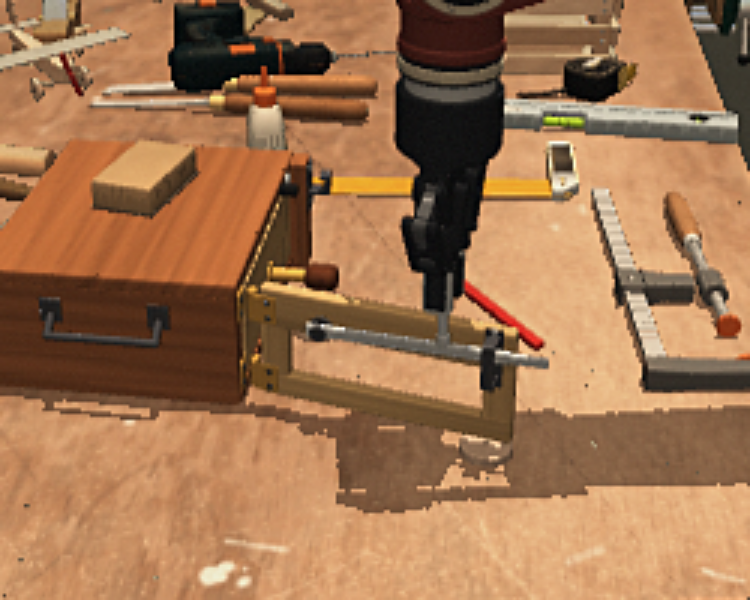

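View pics/w15.png

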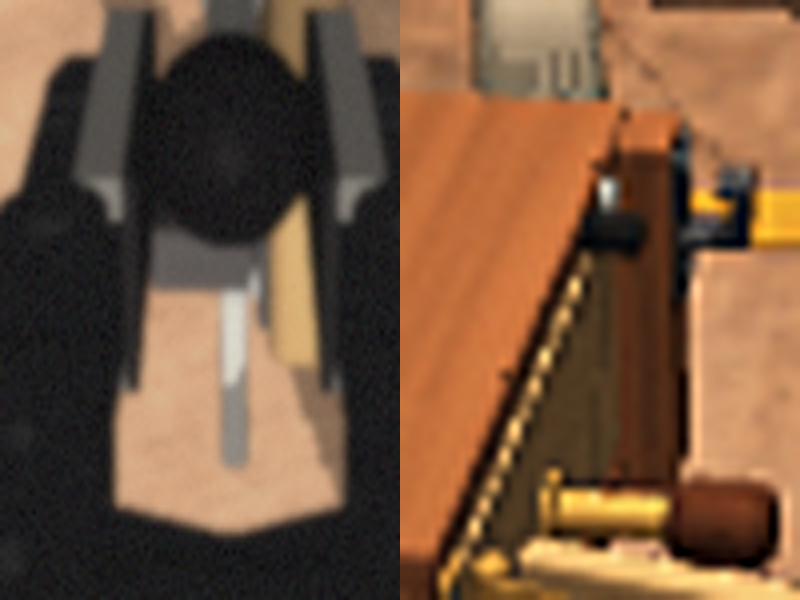

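Call:
play_rows(
  motion=[
    [[0.4,0,0,0,0,0,0],[0.2,0,0,-0.2,0,0,0],[0,0,0,-0.5,0,0,0],[-0.1,0,0,-1.5,0,0,0],[-0.1,0,0,-3,0,0,0],[-0.1,0,0,-5.5,0,0,0],[-0.1,0,0,-8.5,0,0,0],[-0.1,0,0,-9,0,0,0],[-0.1,0,0,-9,0,0,0]],
  ],
)

```text
t: 16.38
tool_pos: [0.506, 0.1554, 0.2288]
tool_rot: [-3.108, 0.43, -0.006]
contact_force: [-0.5, 0.1, -0.8]
opening: 0.0468
```

Run:
```python
from h import *
from station import ctrl
import cv2
o=ctrl.get_obs();print(o["t"],o["tool_pos"],o["contact_force"],o["opening"],o["q"])
a=ctrl.get_image("side")["color"][120:320,150:400,::-1]
cv2.imwrite("pics/s16.png",cv2.resize(a,None,fx=3,fy=3))
a=ctrl.get_image("top")["color"][75:275,150:350,::-1]
cv2.imwrite("pics/t16.png",cv2.resize(a,None,fx=3,fy=3))
p=np.load("cab.npy");p[0]+=.0025
DK=w(p,(-.160,0,.06));print("dk",DK)
for a in (p[2]-np.pi/2,p[2]+np.pi/2):
  print(rel(o,[DK[0],DK[1],.20],Rdown(a)))
```

```text
16.375 [0.50604267 0.15536225 0.22875762] [-0.49388259  0.08789424 -0.77092457] 0.046811381435305284 [ 0.1558698  -0.18004192  1.83937672  0.00259091  1.47748882  2.00110499]
dk [ 0.61251414 -0.01506956  0.06      ]
(array([14.86, 13.53,  2.87]), array([ -0.23,  -0.21, -13.15]))
(array([14.86, 13.53,  2.87]), array([ -0.31,   0.33, 166.85]))
```

View pics/s16.png

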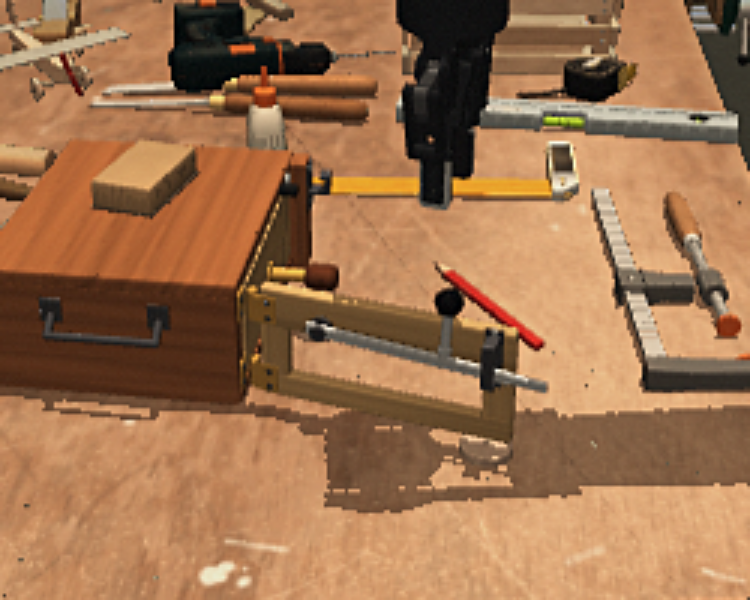

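View pics/t16.png

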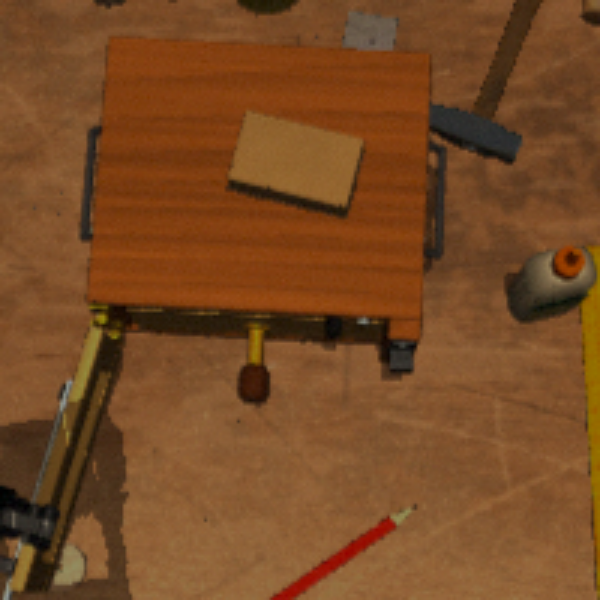

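Call:
play_rows(
  motion=[
    [[-0.4,4,4,1,0,0,-5],[-0.4,8,8,2,0,0,-10],[-0.4,12,11,2.8,0,0,-13.2],[-0.4,14.5,13.4,2.9,0,0,-13.2],[-0.4,14.7,13.5,2.9,0,0,-13.2],[-0.4,14.7,13.5,2.9,0,0,-13.2],[-0.4,14.7,13.5,2.9,0,0,-13.2]],
  ],
)

```text
t: 17.35
tool_pos: [0.6096, -0.0134, 0.1975]
tool_rot: [-3.138, 0.067, -0.001]
contact_force: [-0.9, 0.2, 0.8]
opening: 0.0592
```

Run:
```python
from h import *
from station import ctrl
import cv2
o=ctrl.get_obs();print(o["t"],o["tool_pos"],o["contact_force"],o["opening"],o["q"])
im=ctrl.get_image("wrist")
cv2.imwrite("pics/w17.png",cv2.resize(im["color"][:,:,::-1],(800,600)))
p=np.load("cab.npy");p[0]+=.0025
DK=w(p,(-.157,0,.06));print("dk",DK,proj(im,DK)*1.5625)
DK=w(p,(-.162,0,.06))
print(rel(o,[DK[0],DK[1],.046],Rdown(p[2]-np.pi/2)))
```

```text
17.35 [ 0.60959532 -0.01339708  0.19745712] [-0.92999806  0.17061863  0.7539224 ] 0.05924485401685748 [-0.14546992  0.03913852  1.68395185  0.00329331  1.41817476  1.46782905]
dk [ 0.61551109 -0.01520481  0.06      ] [[402.09811178 274.84868647]]
(array([ 0.09,  0.2 , 15.15]), array([-0.18, -0.04,  0.12]))
```

View pics/w17.png

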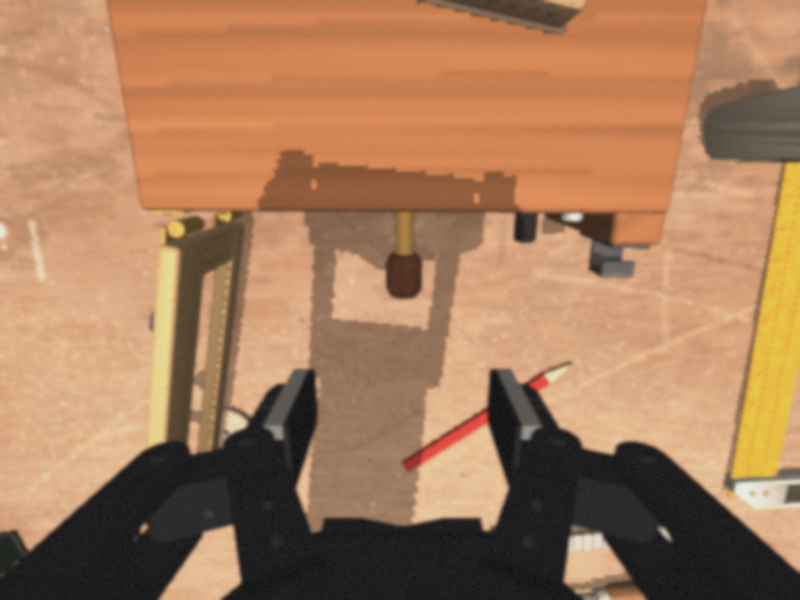

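Call:
play_rows(
  motion=[
    [[-0.4,0.05,0.2,4,0,0,0],[-0.4,0.05,0.2,8,0,0,0],[-0.4,0.05,0.2,11,0,0,0],[-0.4,0.05,0.2,13,0,0,0],[-0.4,0.05,0.2,14.2,0,0,0],[-0.4,0.05,0.2,15,0,0,0],[-0.4,0.05,0.2,15,0,0,0],[-0.4,0.05,0.2,15,0,0,0]],
  ],
)

```text
t: 18.4
tool_pos: [0.6111, -0.0151, 0.0488]
tool_rot: [-3.138, 0.067, -0.005]
contact_force: [0.8, 0.8, -0.3]
opening: 0.0594
```

Run:
```python
from h import *
from station import ctrl
import cv2
o=ctrl.get_obs();print(o["t"],o["tool_pos"],o["contact_force"],o["opening"])
im=ctrl.get_image("wrist")
a=cv2.resize(im["color"][100:,60:460,::-1],None,fx=1.2,fy=1.2)
s=ctrl.get_image("side")["color"][130:280,190:340,::-1]
cv2.imwrite("pics/w18.png",np.hstack([a,cv2.resize(s,(300,a.shape[0]))]))
```

```text
18.4 [ 0.61106046 -0.01512173  0.04875068] [ 0.75950002  0.80756236 -0.33848489] 0.05943521879697519
```

View pics/w18.png

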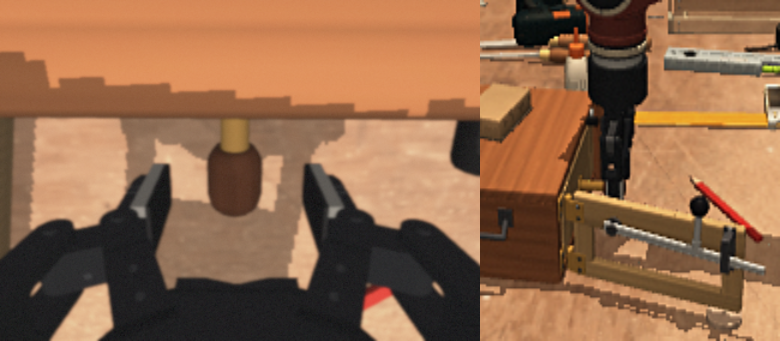

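Call:
play_rows(
  motion=[
    [[-0.2,0.1,0,0.1,0,0,0],[0.1,0.2,0,0.2,0,0,0],[0.3,0.2,0,0.2,0,0,0],[0.45,0.2,0,0.2,0,0,0],[0.6,0.2,0,0.2,0,0,0],[0.6,0.2,0,0.2,0,0,0],[0.6,0.2,0,0.2,0,0,0]],
  ],
  newtons=30,
)

```text
t: 19.38
tool_pos: [0.613, -0.0142, 0.0469]
tool_rot: [-3.136, 0.067, -0.005]
contact_force: [-0.8, 5.7, 2.2]
opening: 0.022
```

Call:
play_rows(
  motion=[
    [[0.6,-0.5,0,0,0,0,0],[0.6,-1.5,0,0,0,0,0],[0.6,-2.5,0,0,0,0,0],[0.6,-3.5,0,0,0,0,0],[0.6,-4,0,0,0,0,0],[0.6,-4,0,0,0,0,0]],
  ],
)

```text
t: 20.12
tool_pos: [0.5719, -0.0122, 0.0468]
tool_rot: [-3.136, 0.067, -0.001]
contact_force: [-1.5, 4.7, 2.6]
opening: 0.0225
```

Run:
```python
from h import *
from station import ctrl
import cv2
im=ctrl.get_image("wrist")
a=cv2.resize(im["color"][100:,60:460,::-1],None,fx=1.2,fy=1.2)
s=ctrl.get_image("side")["color"][130:280,190:340,::-1]
cv2.imwrite("pics/w19.png",np.hstack([a,cv2.resize(s,(300,a.shape[0]))]))
```

```text
(no output)
```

View pics/w19.png

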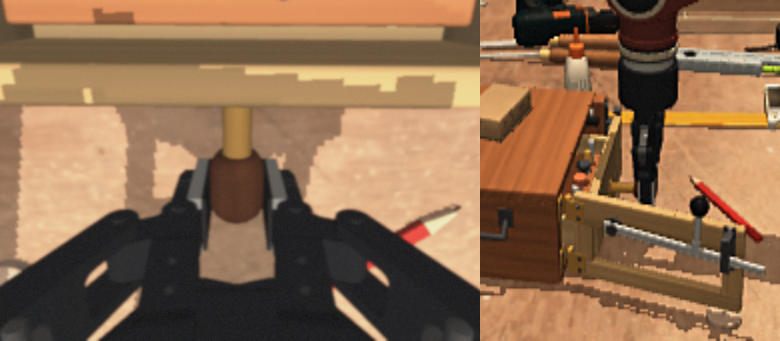

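Call:
play_rows(
  motion=[
    [[0.6,-1,0,0,0,0,0],[0.6,-2,0,0,0,0,0],[0.6,-3,0,0,0,0,0],[0.6,-4,0,0,0,0,0],[0.6,-5,0,0,0,0,0],[0.6,-6,0,0,0,0,0],[0.6,-7,0,0,0,0,0],[0.6,-7.8,0,0,0,0,0],[0.6,-8,0,0,0,0,0],[0.6,-8,0,0,0,0,0]],
  ],
)

```text
t: 21.48
tool_pos: [0.4919, -0.0083, 0.0468]
tool_rot: [-3.135, 0.068, -0.0]
contact_force: [-0.1, 6.1, 2.1]
opening: 0.0223
```

Run:
```python
from h import *
from station import ctrl
import cv2
im=ctrl.get_image("wrist")
a=cv2.resize(im["color"][100:,60:460,::-1],None,fx=1.2,fy=1.2)
s=ctrl.get_image("side")["color"][130:280,190:340,::-1]
cv2.imwrite("pics/w20.png",np.hstack([a,cv2.resize(s,(300,a.shape[0]))]))
```

```text
(no output)
```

View pics/w20.png

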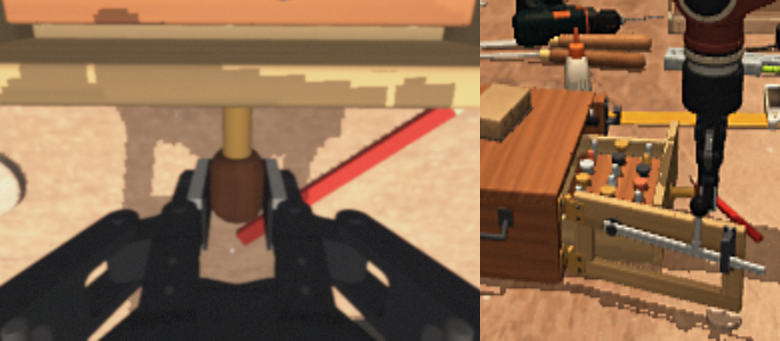

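Call:
play_rows(
  motion=[
    [[0.4,0,0,0,0,0,0],[0.1,0,0,0,0,0,0],[-0.2,0,0,0,0,0,0],[-0.3,0,0,0,0,0,0],[-0.3,0,0,-1,0,0,0],[-0.3,0,0,-3,0,0,0],[-0.3,0,0,-6,0,0,0],[-0.3,0,0,-10,0,0,0],[-0.3,0,0,-14,0,0,0],[-0.3,0,0,-18,0,0,0],[-0.3,0,0,-20,0,0,0],[-0.3,0,0,-20,0,0,0],[-0.3,0,0,-20,0,0,0],[-0.3,0,0,-20,0,0,0]],
  ],
)

```text
t: 23.32
tool_pos: [0.4909, -0.0094, 0.2446]
tool_rot: [-3.134, 0.068, 0.006]
contact_force: [-0.4, -0.4, 0.5]
opening: 0.0554
```

Run:
```python
from h import *
from station import ctrl
import cv2
o=ctrl.get_obs();print(o["t"],o["tool_pos"],o["contact_force"],abs(o["dq"]).max())
im=ctrl.get_image("wrist")
p=np.load("cab.npy");p[0]+=.0025
for d in (.10,.11,.12,.13): print(d,proj(im,w(p,(-.157-d,0,.06)))/1.28,proj(ctrl.get_image("side"),w(p,(-.157-d,0,.06))))
a=cv2.resize(im["color"][:,:,::-1],(400,300))
s=cv2.resize(ctrl.get_image("side")["color"][100:330,100:400,::-1],(400,300))
t=cv2.resize(ctrl.get_image("top")["color"][70:295,150:450,::-1],(400,300))
t0=cv2.resize(cv2.imread("pics/top0.png")[70:295,150:450],(400,300))
cv2.imwrite("pics/w21.png",np.vstack([np.hstack([a,s]),np.hstack([t,t0])]))
```

```text
23.325 [ 0.49092302 -0.00940784  0.24458186] [-0.40055396 -0.35510177  0.46979855] 0.006506563694775733
0.1 [[200.69531426 116.99950352]] [[293.8664555 214.7014364]]
0.11 [[200.68444454 123.63298991]] [[297.69358568 214.95308571]]
0.12 [[200.67377233 130.14593655]] [[301.52971813 215.20532696]]
0.13 [[200.66329231 136.54159944]] [[305.37488468 215.45816224]]
```

View pics/w21.png

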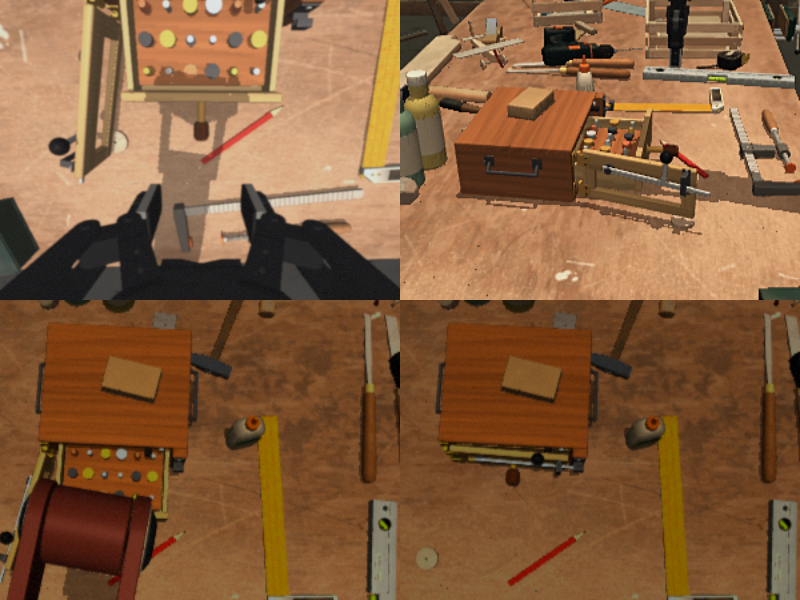

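```bash
python3 -c "
from station import ctrl
print(ctrl.finish_job())"
```

```text
the job is handed in; nothing more can be done
None
```

The router-cutter cabinet is open and I handed the job in at about 23 s. The gate stands past square and the drawer is out about 12 cm.

- **Latch:** I gripped the ball knob and pressed the gate in until the bar's nose was visibly clear of the beak. That took up to about 16 N at the knob. I then lifted the bar about 10 mm (about 0.1 rad) with the gate still pressed in. As the gate came out past the catch, the bar strained against the staple, with about 11 N measured at the wrist. I eased it down straight after.
- **Gate:** I swung it to about 1.8 rad and let go. It stayed where I left it.
- **Drawer:** I pulled it out by its wooden knob and let go.

**Last checks:**
- From where the knob appears in the wrist image, the drawer is out about 121 mm.
- The gate is open in the side and wrist pictures.
- The gripper is free about 24 cm up, with no contact force beyond the reading noise of about 0.5 N.
- In the pictures the sanding block, pencil, try square, glue bottle and wheel lie where they were.

**Not confirmed:** I never saw a clear jump in force marking the hard stop. I judged the press by the nose clearing the beak, so the gate may have stopped just short of the stop. I also had no direct joint readings, so the angles and the drawer distance come from camera and tool positions.

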